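# Find the true centrifuge rotor arm on the knife edge

### The job

Two of these three centrifuge rotor arms carry a hidden off-centre weight: try them with the groove under the hub on the knife edge of the balancing stand, where an untrue arm dips to one end as soon as it is let go. Leave the true arm sitting by itself level and still on the knife edge, with its groove seated on it, and lay the two untrue ones right way up and flat in the white reject tray. Do not disturb the glassware and caps standing around.

Things in the scene. Friction and masses are not known exactly. Their poses are not given: they have to be found in the camera images.
- rotor_a: Centrifuge rotor arm, bare aluminium with steel forks, ~240 g, 218 mm long; all 3 look alike and start right way up on the bench. Origin: root of the drive groove under the hub, the arm's exact middle; x along the arm, y across it (along the groove), z up. Hub: block 30 (x) by 28 (y) mm, top 36 mm above the origin, flat sides good to pinch across y; to 8 mm below the origin it is 34 by 30 mm.
- rotor_b: Second arm, same shape and frame as rotor_a. Groove: 90 degree V along y, 16 mm wide at the mouth, 8 mm deep. 20 mm wide beams slope down from the hub to 30 mm square bosses (47 to 77 mm from the middle) and 50 mm wide forks (77 to 109 mm out, from 12 to 32 mm below the origin). Standing on a flat surface the arm's origin is 32 mm above it.
- rotor_c: Third arm, same shape and frame as rotor_a. Just one of the three is true (which one changes): its centre of mass lies under the groove, ~11 mm below the root. In the two untrue ones a hidden weight in a boss puts it 5 to 8 mm towards one end (either end); nothing shows outside.
- stand: Balancing stand, fixed: grey base 90 (x) by 80 (y) by 12 mm, stepped block (40 by 50 mm up to 24 mm, then 26 by 46 mm up to 40 mm high), on it an upright steel blade 3 mm thick (x), 44 mm long (y), its rounded top (1.5 mm radius) the knife edge, 70 mm above the bench. Origin: middle of its underside; z up. The blade runs along y; an arm under test lies along x, either way round.
- edge (a point): Middle of the knife edge, 70 mm above the bench; axes as the stand's. With its groove seated an arm's origin is 0.6 mm above this point. A true arm let go level stays level (within 5 degrees); an untrue one swings down within about a second to roughly 20 degrees, one fork on or near the bench beyond the base, groove still on the edge.
- tray: White plastic reject tray, fixed, 300 (x) by 200 (y) mm outside, walls 5 mm thick and 28 mm high, floor 5 mm thick; origin: middle of its underside, z up. Both untrue arms fit side by side along its x, e.g. with their middles 45 mm either side of its middle in y; an arm standing in it has its origin 37 mm above the bench.
- flask_amber: amber glass volumetric flask with stopper, 60 mm wide at its foot, 155 mm tall; a bystander, origin: middle of its underside
- flask_clear: clear glass volumetric flask with stopper, 54 mm wide, 141 mm tall; a bystander, origin: middle of its underside
- cap_1: blue screw cap lying on the bench, 35 mm across, 13.5 mm high; a bystander, origin: middle of its underside
- cap_2: blue screw cap, 35 mm across, 13.5 mm high; a bystander, origin: middle of its underside
- cap_3: blue screw cap, 35 mm across, 13.5 mm high; a bystander, origin: middle of its underside
- beaker: small glass beaker, 52 mm across, 60 mm tall; a bystander, origin: middle of its underside
- vial: small amber sample jar with white lid, 28 mm across, 45 mm tall; a bystander, origin: middle of its underside
- reagent: clear reagent bottle with blue cap, 72 mm across, 130 mm tall; a bystander, origin: middle of its underside

How it is judged (in metres and radians):
At the end, for the whole second after the job is handed in: One arm alone on the knife edge: groove root within 4 mm across and 15 mm along of the edge's middle, seated (-3 to +4 mm), level to 0.09 rad, at rest. The other two on the tray floor: middles within 90 (x), 85 mm (y) of its middle, 30 to 44 mm above its underside, level to 0.12 rad, at rest ((((x of rotor_a in the frame of edge between -0.004 and 0.004 m and y of rotor_a in the frame of edge between -0.015 and 0.015 m and z of rotor_a in the frame of edge between -0.003 and 0.004 m and angle between rotor_a's own z axis and vertical below 0.09 rad and linear speed of rotor_a below 0.02 m/s and angular speed of rotor_a below 0.1 rad/s) and (x of rotor_b in the frame of tray between -0.09 and 0.09 m and y of rotor_b in the frame of tray between -0.085 and 0.085 m and z of rotor_b in the frame of tray between 0.03 and 0.044 m and angle between rotor_b's own z axis and vertical below 0.12 rad and linear speed of rotor_b below 0.02 m/s and angular speed of rotor_b below 0.1 rad/s) and (x of rotor_c in the frame of tray between -0.09 and 0.09 m and y of rotor_c in the frame of tray between -0.085 and 0.085 m and z of rotor_c in the frame of tray between 0.03 and 0.044 m and angle between rotor_c's own z axis and vertical below 0.12 rad and linear speed of rotor_c below 0.02 m/s and angular speed of rotor_c below 0.1 rad/s)) or ((x of rotor_a in the frame of tray between -0.09 and 0.09 m and y of rotor_a in the frame of tray between -0.085 and 0.085 m and z of rotor_a in the frame of tray between 0.03 and 0.044 m and angle between rotor_a's own z axis and vertical below 0.12 rad and linear speed of rotor_a below 0.02 m/s and angular speed of rotor_a below 0.1 rad/s) and (x of rotor_b in the frame of edge between -0.004 and 0.004 m and y of rotor_b in the frame of edge between -0.015 and 0.015 m and z of rotor_b in the frame of edge between -0.003 and 0.004 m and angle between rotor_b's own z axis and vertical below 0.09 rad and linear speed of rotor_b below 0.02 m/s and angular speed of rotor_b below 0.1 rad/s) and (x of rotor_c in the frame of tray between -0.09 and 0.09 m and y of rotor_c in the frame of tray between -0.085 and 0.085 m and z of rotor_c in the frame of tray between 0.03 and 0.044 m and angle between rotor_c's own z axis and vertical below 0.12 rad and linear speed of rotor_c below 0.02 m/s and angular speed of rotor_c below 0.1 rad/s)) or ((x of rotor_a in the frame of tray between -0.09 and 0.09 m and y of rotor_a in the frame of tray between -0.085 and 0.085 m and z of rotor_a in the frame of tray between 0.03 and 0.044 m and angle between rotor_a's own z axis and vertical below 0.12 rad and linear speed of rotor_a below 0.02 m/s and angular speed of rotor_a below 0.1 rad/s) and (x of rotor_b in the frame of tray between -0.09 and 0.09 m and y of rotor_b in the frame of tray between -0.085 and 0.085 m and z of rotor_b in the frame of tray between 0.03 and 0.044 m and angle between rotor_b's own z axis and vertical below 0.12 rad and linear speed of rotor_b below 0.02 m/s and angular speed of rotor_b below 0.1 rad/s) and (x of rotor_c in the frame of edge between -0.004 and 0.004 m and y of rotor_c in the frame of edge between -0.015 and 0.015 m and z of rotor_c in the frame of edge between -0.003 and 0.004 m and angle between rotor_c's own z axis and vertical below 0.09 rad and linear speed of rotor_c below 0.02 m/s and angular speed of rotor_c below 0.1 rad/s)))); the robot touches nothing.
It fails at once if glassware knocked over or moved more than 30 mm (distance of any of flask_amber, flask_clear, beaker, vial, reagent from where it was at the start of the episode above 0.03 m or angle between any of flask_amber, flask_clear, beaker, vial, reagent's own z axis and vertical above 0.6 rad).
It fails at once if a blue cap knocked over or moved more than 30 mm (distance of any of cap_1, cap_2, cap_3 from where it was at the start of the episode above 0.03 m or angle between any of cap_1, cap_2, cap_3's own z axis and vertical above 0.6 rad).
It also fails if it takes over 72 s, if anything falls off the work surface, if the arm or the gripper's body presses on something with over 40 N, if the wrist force passes 120 N, or if a joint passes its speed limit or range.

### The arm

A 6-joint arm with a two-finger parallel gripper is mounted at the origin on the work surface. World frame = base frame: x ahead of the robot, y to its left, z up, the work surface at z = 0. Lengths are in mm, angles in rad, forces in N, time in s.
With the tool pointing down it reaches from about 275 to 875 mm from the base axis. Payload 12.5 kg.
Tool frame: the origin (TCP) lies midway between the tips of the shut fingers; the grasp point (between the pads) lies 19 mm behind it (grip_point_offset is the distance from the TCP to the grasp point, in mm); z points along the fingers, y is the direction in which the jaws open and shut (so a half turn about z gives the same grasp; the last joint's range is limited). The gripper opens to 85 mm and grips with 20 to 120 N. Pads are 22 mm wide; open, the fingers measure 114 mm over their backs; the gripper's body (76 mm by 85 mm) begins 54 mm behind the grasp point. The pads swing forward as they close: fully open they stand 13 mm farther back than shut.
Start: joints at [1.107, 0.351, 1.652, -0, 1.139, -0.085], TCP at [203.361, 511.007, 231.29] pointing down, gripper open.
Joint ranges: [-2.75, 2.75], [-0.79, 2.1], [0.01, 2.65], [-1.57, 4.71], [0.07, 3.14], [-2.87, 2.87]. Speed limits (rad/s): [2.22, 2.22, 2.79, 3.14, 3.14, 3.14].

### API

Orientations are given as a unit quaternion [w, x, y, z].
In Python, from station import * gives the robot as it stands.
- The arm moves only by the tool arm_command, never from a script. Its argument "rows" is a list of rows, each an object of numbers: "tx", "ty", "tz": the shift along the tool's x, y, z in cm; "wx", "wy", "wz": the turn, a rotation vector about the tool's x, y, z in degrees. A call has 1 to 20 rows; each row is the pose to reach, as a shift and turn from the pose commanded when the call began, along the tool's axes at that moment; what a row does not reach only later rows make up. A row lasts 1/8 s, in which the tool goes at most 62.5 mm and 10.7 degrees, less where a joint would pass 70% of its speed; a pose out of reach is approached as far as the arm can. A call with a gripper value outside its range is refused whole. "jaw" is the opening, from 0 (shut) to 1 (fully open), set as the call begins (left out, the last holds). The fingers move at their own pace and stop on an object; the grip force is fixed at half the most. Time passes only in rows, so rows that repeat a pose let the fingers close. It gives the time, the measured TCP pose, the force and the opening at its end, in the units of the state.
- get_state(): the state, without advancing time (a new reading comes with each control period).
- snapshot(name): name is "scene" or "top" or "wrist"; returns a dict with "frame" (480x640x3 uint8, red, green, blue), "range_z" (480x640 float32, mm along the optical axis (not along the pixel's ray), 0 where there is no reading), "K" (3x3 intrinsics, pixels), "view" (4x4, takes a point from world to camera coordinates). Camera axes: x right, y up, looking along -z (the intrinsics and any distortion apply to the point x, -y, -z); pixel columns grow to the right and rows downward; lengths in mm; the calibration is good to about 2 mm. A picture is of the moment at which its call begins.
- sign_off(): hands the job in, once; it reports no verdict.
The state is a dict: "t": time; "joint_positions": joint angles; "qd": joint speeds; "effort": joint torques, N m; "ee_pos": TCP position; "tool_rot": TCP orientation; "contact_force": force on the tool from outside, world axes, zero at the start; "moment": the same for the moment, N m; "finger_gap": finger opening in mm.
Only numpy, scipy, OpenCV 4.12 (cv2) and the standard library are available. Lean on these libraries where they do the work, as an engineer would, in place of code of your own. Each camera call takes 0.05 s, during which the arm holds its last target.

## Working session

There is one attempt and no reset: what is moved stays moved. The work goes in short steps, Python scripts to look and compute and a tool call to move; the robot and the scene stay as the last step left them, time stands still between calls to the robot, and variables do not carry over. Pictures are saved under pics/ and viewed, and the job is handed in when it is done.

Besides the shell and the picture viewer there is one more tool, called in YAML: its name, and indented under it one key for each argument. arm_command: Moves the arm, as the interface text tells. Its arguments: {"type":"object","properties":{"rows":{"type":"array","items":{"type":"object","properties":{"tx":{"type":"number"},"ty":{"type":"number"},"tz":{"type":"number"},"wx":{"type":"number"},"wy":{"type":"number"},"wz":{"type":"number"}}}},"jaw":{"type":"number"}},"required":["rows"]}

```bash
ls; mkdir -p pics
python3 - <<'E'
from station import *
import cv2,pickle
print(get_state())
for n in ["scene","top","wrist"]:
    s=snapshot(n); cv2.imwrite(f"pics/{n}0.png",s["frame"][:,:,::-1]); pickle.dump(s,open(f"{n}0.pkl","wb"))
    print(n,s["K"].round(1).tolist(),s["view"].round(3).tolist())
E
```

```text
pics
{'t': 0.0, 'joint_positions': array([ 1.10738241e+00,  3.51258072e-01,  1.65244674e+00,  3.15993943e-06,
        1.13908383e+00, -8.46023890e-02]), 'qd': array([-0.00067907, -0.00081976,  0.00185527,  0.00111935, -0.00102635,
        0.00062225]), 'effort': array([-3.40919658e-03, -5.06097686e+01, -2.91401982e+01, -3.64418383e-04,
        4.60874799e-03, -3.60782917e-05]), 'ee_pos': array([203.22423245, 510.71352181, 230.73785134]), 'tool_rot': array([-1.63192973e-04,  1.88275935e-01,  9.82115988e-01, -5.75294773e-04]), 'contact_force': array([0.07460923, 0.4589834 , 0.30442445]), 'moment': array([ 0.03332261, -0.00044521, -0.04841158]), 'finger_gap': 85.42247493009523}
scene [[451.8, 0.0, 312.9], [0.0, 451.8, 234.7], [0.0, 0.0, 1.0]] [[0.086, 0.996, 0.013, 71.281], [-0.791, 0.06, 0.609, 401.87], [0.606, -0.063, 0.793, -1557.794], [0.0, 0.0, 0.0, 1.0]]
top [[533.7, 0.0, 328.6], [0.0, 533.7, 246.2], [0.0, 0.0, 1.0]] [[-0.018, -0.999, -0.031, -100.189], [0.998, -0.02, 0.065, -555.722], [-0.065, -0.029, 0.997, -1137.954], [0.0, 0.0, 0.0, 1.0]]
wrist [[390.7, 0.0, 322.9], [0.0, 390.7, 235.7], [0.0, 0.0, 1.0]] [[0.371, 0.929, -0.001, -549.524], [-0.889, 0.355, -0.29, 35.563], [-0.269, 0.108, 0.957, -379.347], [0.0, 0.0, 0.0, 1.0]]
```

View pics/top0.png

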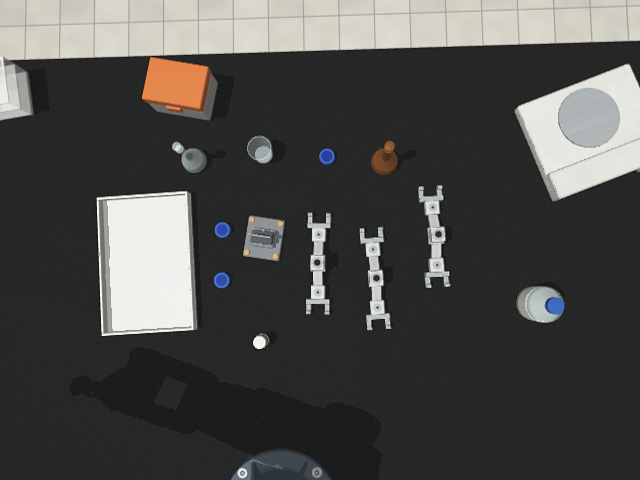

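View pics/scene0.png

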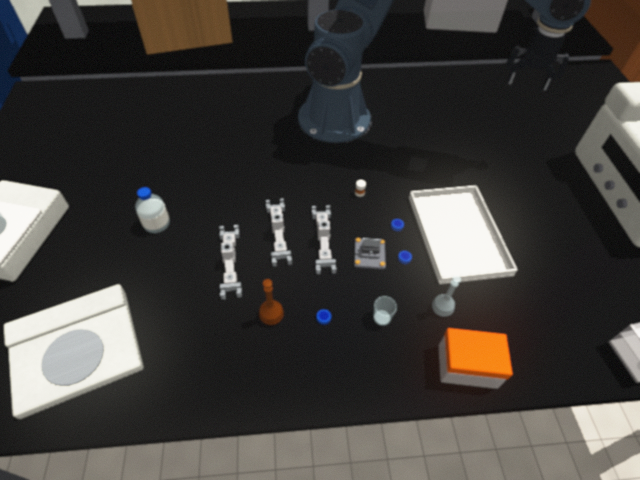

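View pics/wrist0.png

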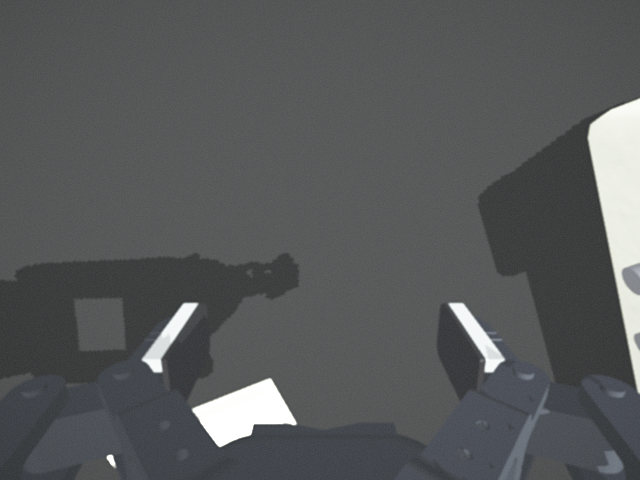

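The top view shows the three arms near (318,262), (376,278) and (436,235). The stand is at (264,238) and the tray at (148,263). Caps are at (222,230), (222,280) and (327,156), and the vial is at (260,341).

```bash
cat > h.py <<'E'
import numpy as np,cv2,pickle
def pts(s):
    K=s["K"];V=s["view"];d=s["range_z"];v,u=np.mgrid[0:480,0:640]
    P=np.stack([(u-K[0,2])/K[0,0]*d,-(v-K[1,2])/K[1,1]*d,-d],-1)
    return (P-V[:3,3])@V[:3,:3]
def cast(s,u,v,z):
    K=s["K"];V=s["view"];R=V[:3,:3]
    r=np.array([(u-K[0,2])/K[0,0],-(v-K[1,2])/K[1,1],-1.])@R; c=-R.T@V[:3,3]
    return c+r*(z-c[2])/r[2]
def proj(s,p):
    K=s["K"];V=s["view"];q=V[:3,:3]@np.array(p)+V[:3,3]
    return K[0,0]*q[0]/-q[2]+K[0,2],K[1,1]*-q[1]/-q[2]+K[1,2]
E
python3 - <<'E'
from h import *
s=pickle.load(open("top0.pkl","rb"))
W=pts(s);f=s["frame"]
c=cv2.resize(f[190:350,90:470,::-1],None,fx=2.1,fy=2.1,interpolation=cv2.INTER_CUBIC);cv2.imwrite("pics/c0.png",c)
c=cv2.resize(f[195:280,225:305,::-1],None,fx=7,fy=7,interpolation=cv2.INTER_CUBIC);cv2.imwrite("pics/c1.png",c)
print("bench z",np.median(W[300:320,430:500,2]), W[200:330:20,450:500:20,2].round(1).ravel())
g=cv2.cvtColor(f,cv2.COLOR_RGB2HSV)
m=((f.min(2)>110)&(W[...,2]<120)&(W[...,2]>3)).astype(np.uint8)
n,l,st,ce=cv2.connectedComponentsWithStats(cv2.morphologyEx(m,cv2.MORPH_CLOSE,np.ones((3,3))))
for i in range(1,n):
    if st[i,4]>60: 
        w=W[l==i]; print(st[i],ce[i].round(1),w.mean(0).round(1),w.min(0).round(0),w.max(0).round(0))
E
```

```text
bench z 0.3087694878300335 [ 2.8  3.9  2.3  3.1  1.6 -0.1 -4.2 -0.9  1.4 -2.6  2.2 -0.9  3.8 -0.7
 -1.4 -0.7  2.2 -1.6  1.5  0.   0.8]
[   0   56   32   64 1473] [12.9 92.2] [899.  566.   56.7] [ 478. -145. -743.] [1339. 1130. 1168.]
[  515    64   125   137 11524] [584.8 131.7] [ 784.7 -658.7   38.9] [ 478. -800.   -3.] [ 942. -145. 1168.]
[249 137  23  26 267] [262.9 153.2] [758.9  28.2  26.2] [ 478. -145.   -2.] [ 786.   53. 1168.]
[177 144  25  26 227] [188.9 159.9] [741.  181.9  55.9] [ 478. -145.    3.] [ 790.  217. 1168.]
[ 418  186   32  102 1329] [434.2 236.5] [ 568.7 -335.7   33.7] [ 462. -366.   -1.] [ 679. -145. 1168.]
[   97   191   100   145 12773] [147.  263.4] [524.7 287.5  13. ] [ 369. -145.   -4.] [ 685.  400. 1168.]
[ 306  213   25  102 1234] [317.6 263.7] [515.9 -87.4  35.1] [ 408. -145.    3.] [ 628.  -59. 1168.]
[ 243  216   41   45 1099] [262.3 238.4] [573.3  32.3  20.6] [ 478. -145.    6.] [ 624.   77. 1168.]
[ 360  227   31  103 1264] [374.8 278.5] [ 482.  -207.8   35.4] [ 375. -239.   -0.] [ 593. -145. 1168.]
[ 518  287   44   36 1039] [536.5 303.8] [ 425.4 -527.    80.7] [ 389. -572.   10.] [ 478. -145. 1168.]
[253 334  16  15 157] [259.8 341.4] [355.4  35.4  48.2] [ 341. -145.    3.] [ 478.   55. 1168.]
[237 467  11  13  99] [242.  472.9] [76.9 81.3 16.5] [63. 71.  9.] [88. 93. 22.]
[312 467  10  11  82] [316.5 472.2] [ 77.4 -76.5  16.9] [ 67. -86.  12.] [ 88. -67.  22.]
```

View pics/c0.png

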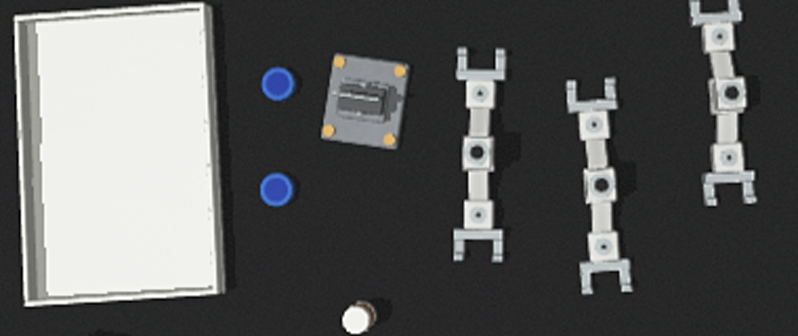

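View pics/c1.png

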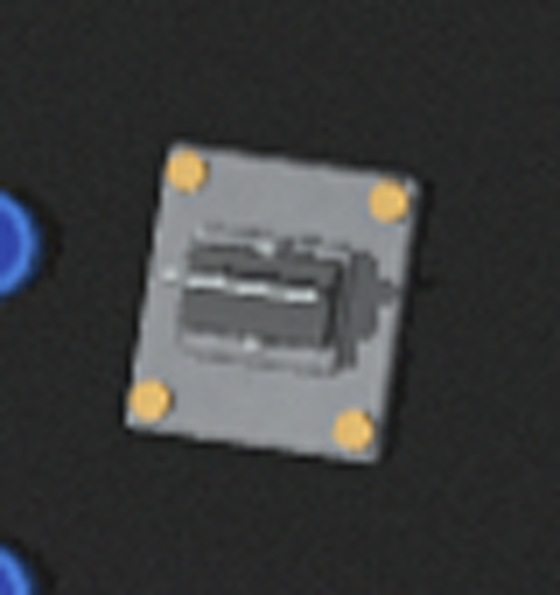

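```bash
cat > meas.py <<'E'
from h import *
def rotors(s,zb=0,boxes=None):
    f=s["frame"];W=pts(s)
    m=((f.min(2)>110)).astype(np.uint8)
    m=cv2.morphologyEx(m,cv2.MORPH_CLOSE,np.ones((3,3)))
    n,l,st,ce=cv2.connectedComponentsWithStats(m)
    for i in range(1,n):
        if 900<st[i,4]<1700 and max(st[i,2:4])>90:
            v,u=np.nonzero(l==i)
            c=np.array([cast(s,a,b,20+zb) for a,b in zip(u,v)])[:,:2]
            mu=c.mean(0);e=np.linalg.eigh(np.cov((c-mu).T))[1][:,1]
            t=(c-mu)@e
            lo=c[t<t.min()+32].mean(0);hi=c[t>t.max()-32].mean(0)
            if hi[0]<lo[0]:lo,hi=hi,lo
            d=hi-lo
            # hub hole: darkest near centre
            x0,y0=int(ce[i][0]),int(ce[i][1])
            g=f[y0-12:y0+13,x0-12:x0+13].max(2).astype(float)
            inside=cv2.GaussianBlur(g,(3,3),0)
            hull=np.zeros_like(m); cv2.fillPoly(hull,[cv2.convexHull(np.stack([u,v],1))],1)
            hm=(g<95)&(cv2.erode(hull,np.ones((9,9)))[y0-12:y0+13,x0-12:x0+13]>0)
            hv,hu=np.nonzero(hm)
            hub=cast(s,hu.mean()+x0-12,hv.mean()+y0-12,68+zb)[:2] if len(hu) else None
            print("px",ce[i].round(1),"mid",((lo+hi)/2).round(1),"yaw",np.degrees(np.arctan2(d[1],d[0])).round(2),"len",np.ptp(t).round(1),"hub",hub,len(hu))
if __name__=="__main__":
    s=pickle.load(open("top0.pkl","rb"));rotors(s)
    f=s["frame"];h=cv2.cvtColor(f,cv2.COLOR_RGB2HSV)
    m=((h[...,0]>12)&(h[...,0]<30)&(h[...,1]>100)).astype(np.uint8)[195:280,225:305]
    n,l,st,ce=cv2.connectedComponentsWithStats(m)
    q=[cast(s,*(ce[i]+[225,195]),12) for i in range(1,n) if st[i,4]>4]
    for a in q:print("dot",a.round(1))
    print("stand mid",np.mean(q,0).round(1))
    for a in [(225+180/7-.5,195+278/7-.5),(225+318/7-.5,195+295/7-.5)]: print("blade",cast(s,*a,70).round(1))
    m=(f.min(2)>150).astype(np.uint8)[180:350,90:210]
    n,l,st,ce=cv2.connectedComponentsWithStats(m);i=1+np.argmax(st[1:,4])
    v,u=np.nonzero(l==i)
    r=cv2.minAreaRect(np.stack([u+90,v+180],1).astype(np.float32));b=cv2.boxPoints(r)
    B=[cast(s,*x,28)[:2].round(1) for x in b];print("tray",B,np.mean(B,0))
    for nme,lo,hi in [("blue",100,130)]:
        m=((h[...,0]>100)&(h[...,0]<130)&(h[...,1]>150)).astype(np.uint8)
        n,l,st,ce=cv2.connectedComponentsWithStats(m)
        for i in range(1,n):
            if st[i,4]>100:print("blue",ce[i],cast(s,*ce[i],13.5).round(0))
    for n,u,v,z in [("vial",260,342,45),("beaker",263,156,0),("clear",195,162,20),("amber",384,162,20)]:print(n,cast(s,u,v,z).round(0))
E
python3 meas.py
```

```text
px [434.2 236.2] mid [ 571.2 -337. ] yaw 2.48 len 218.5 hub [ 566.78118475 -323.93949317] 113
px [317.7 263.4] mid [517.8 -86.9] yaw -2.22 len 217.5 hub [514.81644426 -91.42573712] 92
px [374.8 278.2] mid [ 483.8 -208.6] yaw 2.98 len 217.9 hub [ 483.63215352 -203.61587665] 99
dot [616.6  57.5  12. ]
dot [606.4  -5.8  12. ]
dot [545.1  69.5  12. ]
dot [534.7   6.2  12. ]
stand mid [575.7  31.8  12. ]
blade [578.3  49.8  70. ]
blade [572.4   8.8  70. ]
tray [array([675.3, 398.1]), array([680.1, 195.4]), array([377.4, 181.3]), array([371.1, 380.4])] [525.975 288.8  ]
blue [326.55924171 156.28436019] [ 751. -110.   14.]
blue [222.38277512 229.58851675] [595. 121.  14.]
blue [221.44075829 279.82938389] [485. 124.  14.]
blue [554.53586498 305.30379747] [ 418. -589.   14.]
vial [354.  36.  45.]
beaker [759.  32.   0.]
clear [745. 179.  20.]
amber [ 734. -235.   20.]
```

```bash
cat > mv.py <<'E'
import sys,numpy as np
from station import *
from scipy.spatial.transform import Rotation as Ro
def go(x,y,z,yaw):
    s=get_state();q=s["tool_rot"];R=Ro.from_quat([q[1],q[2],q[3],q[0]])
    M=R.as_matrix();cur=np.degrees(np.arctan2(M[1,1],M[0,1]))
    t=(yaw+90-cur+90)%180-90
    ty=np.radians(cur+t)
    yv=np.array([np.cos(ty),np.sin(ty),0]);zv=np.array([0,0,-1.]);T=np.stack([np.cross(yv,zv),yv,zv],1)
    w=np.degrees(Ro.from_matrix(M.T@T).as_rotvec())
    print("t",s["t"],"pos",s["ee_pos"].round(1),"yaw",round(cur-90,2),"gap",round(s["finger_gap"],1),"j6",s["joint_positions"][5].round(2),"F",s["contact_force"].round(1))
    print("shift cm",(M.T@(np.array([x,y,z])-s["ee_pos"])/10).round(2),"turn deg",w.round(1), "tool x",M[:,0].round(3))
if __name__=="__main__": go(*map(float,sys.argv[1:]))
E
python3 - <<'E'
from h import *
s=pickle.load(open("top0.pkl","rb"))
for u,v in [(477,152),(600,185),(731,93)]: print(cast(s,90+u/2.1-.25,190+v/2.1-.25,68).round(1))
f=s["frame"]
c=np.hstack([cv2.resize(f[y-20:y+20,x-20:x+20,::-1],(260,260),interpolation=cv2.INTER_NEAREST) for x,y in [(317,263),(376,278),(437,235)]]);cv2.imwrite("pics/c2.png",c)
E
python3 mv.py 515.5 -88 150 -2.5
```

```text
[517.8 -87.6  68. ]
[ 483.2 -207.4   68. ]
[ 570.8 -337.5   68. ]
t 0.15 pos [203.3 510.8 230.9] yaw -21.7 gap 85.5 j6 -0.08 F [-0.1 -0.  -0.4]
shift cm [-51.16 -44.08   8.12] turn deg [ -0.   -0.  -19.2] tool x [-0.929  0.37   0.   ]
```

View pics/c2.png

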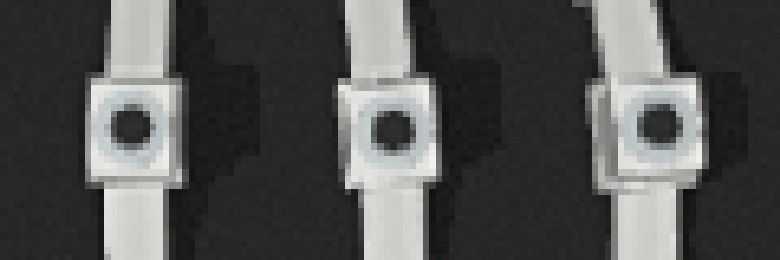

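The three hub holes, cast at z = 68, agree with the arm middles from the forks to within about 1 mm. I'm going to the nearest arm first.

arm_command:
  jaw: 0.8
  rows:
    - {"tx": -5.1, "ty": -4.4, "tz": 0.5, "wz": -2}
    - {"tx": -10.2, "ty": -8.8, "tz": 1, "wz": -4}
    - {"tx": -15.3, "ty": -13.2, "tz": 1.5, "wz": -6}
    - {"tx": -20.4, "ty": -17.6, "tz": 2, "wz": -8}
    - {"tx": -25.5, "ty": -22, "tz": 3, "wz": -10}
    - {"tx": -30.6, "ty": -26.4, "tz": 4, "wz": -12}
    - {"tx": -35.7, "ty": -30.8, "tz": 5, "wz": -14}
    - {"tx": -40.8, "ty": -35.2, "tz": 6, "wz": -16}
    - {"tx": -45.9, "ty": -39.6, "tz": 7, "wz": -18}
    - {"tx": -51.35, "ty": -43.9, "tz": 8.1, "wz": -19.5}
    - {"tx": -51.35, "ty": -43.9, "tz": 8.1, "wz": -19.5}
    - {"tx": -51.35, "ty": -43.9, "tz": 8.1, "wz": -19.5}
    - {"tx": -51.35, "ty": -43.9, "tz": 8.1, "wz": -19.5}

```text
schema error: expected keys tx, ty, tz, wx, wy, wz
```

```bash
python3 mv.py 517.8 -87.3 38 -2.2; python3 -c "
from station import *
import cv2
cv2.imwrite('pics/w1.png',snapshot('wrist')['frame'][:,:,::-1])"
```

```text
t 0.15 pos [203.3 510.8 230.9] yaw -21.7 gap 85.5 j6 -0.08 F [-0.1 -0.  -0.4]
shift cm [-51.34 -43.92  19.32] turn deg [ -0.   -0.  -19.5] tool x [-0.929  0.37   0.   ]
```

View pics/w1.png

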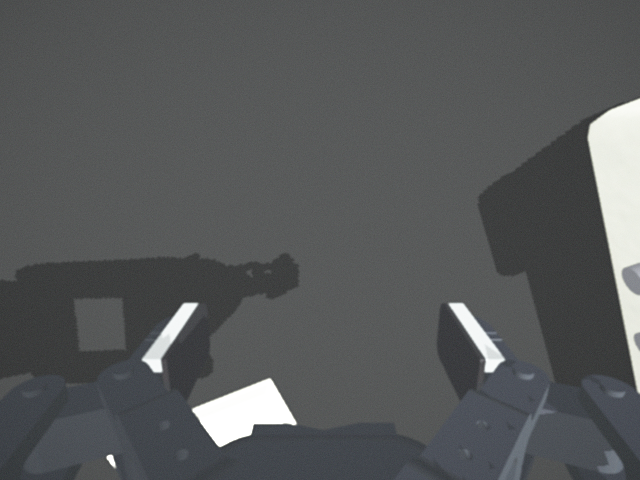

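The call was refused because every row needs all six keys. The arm hasn't moved.

arm_command:
  jaw: 0.8
  rows:
    - {"tx": -5.1, "ty": -4.4, "tz": 0.5, "wx": 0, "wy": 0, "wz": -2}
    - {"tx": -10.2, "ty": -8.8, "tz": 1, "wx": 0, "wy": 0, "wz": -4}
    - {"tx": -15.3, "ty": -13.2, "tz": 1.5, "wx": 0, "wy": 0, "wz": -6}
    - {"tx": -20.4, "ty": -17.6, "tz": 2, "wx": 0, "wy": 0, "wz": -8}
    - {"tx": -25.5, "ty": -22, "tz": 3, "wx": 0, "wy": 0, "wz": -10}
    - {"tx": -30.6, "ty": -26.4, "tz": 4, "wx": 0, "wy": 0, "wz": -12}
    - {"tx": -35.7, "ty": -30.8, "tz": 5, "wx": 0, "wy": 0, "wz": -14}
    - {"tx": -40.8, "ty": -35.2, "tz": 6, "wx": 0, "wy": 0, "wz": -16}
    - {"tx": -45.9, "ty": -39.6, "tz": 7, "wx": 0, "wy": 0, "wz": -18}
    - {"tx": -51.35, "ty": -43.9, "tz": 8.1, "wx": 0, "wy": 0, "wz": -19.5}
    - {"tx": -51.35, "ty": -43.9, "tz": 8.1, "wx": 0, "wy": 0, "wz": -19.5}
    - {"tx": -51.35, "ty": -43.9, "tz": 8.1, "wx": 0, "wy": 0, "wz": -19.5}
    - {"tx": -51.35, "ty": -43.9, "tz": 8.1, "wx": 0, "wy": 0, "wz": -19.5}

```text
t: 1.82
ee_pos: [517.6, -86.4, 150.0]
tool_rot: [-0.0, 0.019, 1.0, 0.0]
contact_force: [-0.6, 0.2, -0.0]
finger_gap: 68.4
```

```bash
python3 mv.py 517.8 -87.3 38 -2.2; python3 -c "
from station import *
import cv2
cv2.imwrite('pics/w2.png',snapshot('wrist')['frame'][:,:,::-1])"
```

```text
t 1.825 pos [517.6 -86.4 150. ] yaw -2.22 gap 68.4 j6 -1.79 F [-0.6  0.2 -0. ]
shift cm [-0.03 -0.09 11.2 ] turn deg [ 0.  -0.1 -0. ] tool x [-0.999  0.039  0.001]
```

View pics/w2.png

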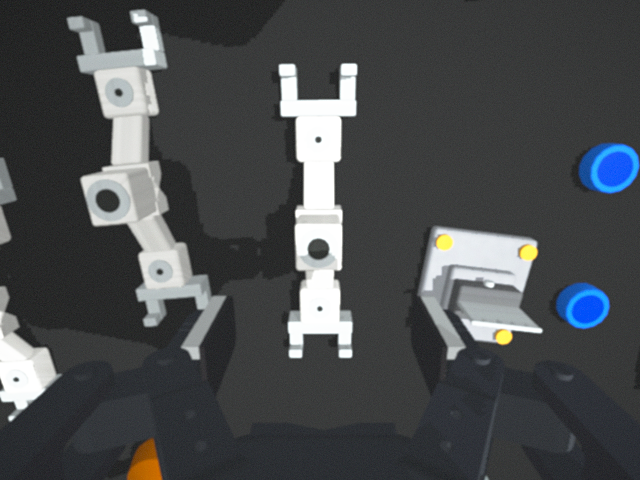

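The wrist view shows the arm midway between the fingers, with its hub hole at about (318,248). The stand's orange dots are at (444,242), (529,252) and (503,337).

Run:
```python
from h import *
from station import *
s=snapshot("wrist")
print("hub",cast(s,318,248,68).round(1))
for b in [(318,140),(320,309)]:print("boss",cast(s,*b,44).round(1))
for a in [(444,242),(528.5,252),(503,337)]:print("dot",cast(s,*a,12).round(1))
print(get_state()["ee_pos"])
```

```text
hub [518.3 -88.6  68. ]
boss [456.  -86.2  44. ]
boss [571.7 -89.7  44. ]
dot [536.1   5.1  12. ]
dot [546.6  69.6  12. ]
dot [619.4  57.1  12. ]
[517.71318533 -85.77823501 150.4609418 ]
```

arm_command:
  jaw: 0.7
  rows:
    - {"tx": 0, "ty": -0.1, "tz": 4, "wx": 0, "wy": 0, "wz": 0}
    - {"tx": 0, "ty": -0.1, "tz": 8, "wx": 0, "wy": 0, "wz": 0}
    - {"tx": 0, "ty": -0.1, "tz": 11.2, "wx": 0, "wy": 0, "wz": 0}
    - {"tx": 0, "ty": -0.1, "tz": 11.2, "wx": 0, "wy": 0, "wz": 0}
    - {"tx": 0, "ty": -0.1, "tz": 11.2, "wx": 0, "wy": 0, "wz": 0}

```text
t: 2.55
ee_pos: [518.7, -87.4, 39.7]
tool_rot: [0.001, 0.019, 1.0, -0.0]
contact_force: [1.0, -0.1, 0.1]
finger_gap: 59.7
```

arm_command:
  jaw: 0.1
  rows:
    - {"tx": 0, "ty": 0, "tz": 0, "wx": 0, "wy": 0, "wz": 0}
    - {"tx": 0, "ty": 0, "tz": 0, "wx": 0, "wy": 0, "wz": 0}
    - {"tx": 0, "ty": 0, "tz": 0, "wx": 0, "wy": 0, "wz": 0}
    - {"tx": 0, "ty": 0, "tz": 0, "wx": 0, "wy": 0, "wz": 0}
    - {"tx": 0, "ty": 0, "tz": 0, "wx": 0, "wy": 0, "wz": 0}

```text
t: 3.18
ee_pos: [518.7, -87.9, 39.6]
tool_rot: [0.001, 0.019, 1.0, -0.0]
contact_force: [-2.0, 0.9, 8.7]
finger_gap: 27.2
```

```bash
python3 mv.py 576.7 30.7 130 -9.5
```

```text
t 3.175 pos [518.7 -87.9  39.6] yaw -2.2 gap 27.2 j6 -1.79 F [-2.   0.9  8.7]
shift cm [-5.35 12.07 -9.04] turn deg [-0.   0.1  7.3] tool x [-0.999  0.038 -0.002]
```

arm_command:
  rows:
    - {"tx": 0, "ty": 0, "tz": -3, "wx": 0, "wy": 0, "wz": 0}
    - {"tx": 0, "ty": 0, "tz": -7, "wx": 0, "wy": 0, "wz": 0}
    - {"tx": 0, "ty": 0, "tz": -9.5, "wx": 0, "wy": 0, "wz": 0}
    - {"tx": -1.3, "ty": 3, "tz": -9.5, "wx": 0, "wy": 0, "wz": 2}
    - {"tx": -2.7, "ty": 6, "tz": -9.5, "wx": 0, "wy": 0, "wz": 4}
    - {"tx": -4, "ty": 9, "tz": -9.5, "wx": 0, "wy": 0, "wz": 6}
    - {"tx": -5.4, "ty": 12, "tz": -9.5, "wx": 0, "wy": 0, "wz": 7.3}
    - {"tx": -5.4, "ty": 12, "tz": -9.5, "wx": 0, "wy": 0, "wz": 7.3}
    - {"tx": -5.4, "ty": 12, "tz": -9.5, "wx": 0, "wy": 0, "wz": 7.3}
    - {"tx": -5.4, "ty": 12, "tz": -9.5, "wx": 0, "wy": 0, "wz": 7.3}

```text
t: 4.42
ee_pos: [576.3, 29.3, 133.3]
tool_rot: [-0.0, 0.083, 0.997, -0.0]
contact_force: [-0.6, -1.2, -3.0]
finger_gap: 27.1
```

```bash
python3 mv.py 576.7 30.7 78 -9.5; python3 -c "
from station import *
import cv2,numpy as np,pickle
from h import *
a=snapshot('wrist');b=snapshot('scene')
pickle.dump((a,b),open('s3.pkl','wb'))
cv2.imwrite('pics/w3.png',np.hstack([cv2.resize(a['frame'],(400,300)),cv2.resize(b['frame'][190:310,290:450],(400,300),interpolation=2)])[:,:,::-1])"
```

```text
t 4.425 pos [576.3  29.3 133.3] yaw -9.55 gap 27.1 j6 -1.43 F [-0.6 -1.2 -3. ]
shift cm [-0.02  0.15  5.53] turn deg [-0. -0. -0.] tool x [-0.986  0.166  0.   ]
```

View pics/w3.png

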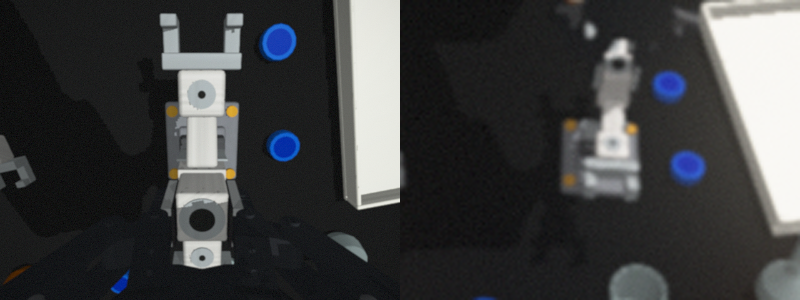

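The arm is held straight and lines up with the stand. Lowering it now.

arm_command:
  rows:
    - {"tx": 0, "ty": 0.1, "tz": 1.5, "wx": 0, "wy": 0, "wz": 0}
    - {"tx": 0, "ty": 0.1, "tz": 3.2, "wx": 0, "wy": 0, "wz": 0}
    - {"tx": 0, "ty": 0.1, "tz": 4.6, "wx": 0, "wy": 0, "wz": 0}
    - {"tx": 0, "ty": 0.1, "tz": 5.0, "wx": 0, "wy": 0, "wz": 0}
    - {"tx": 0, "ty": 0.1, "tz": 5.0, "wx": 0, "wy": 0, "wz": 0}
    - {"tx": 0, "ty": 0.1, "tz": 5.0, "wx": 0, "wy": 0, "wz": 0}

```text
t: 5.28
ee_pos: [577.1, 31.0, 83.8]
tool_rot: [0.0, 0.083, 0.997, 0.0]
contact_force: [0.9, 0.3, -2.5]
finger_gap: 27.1
```

```bash
python3 mv.py 576.7 30.7 78.2 -9.5
```

```text
t 5.275 pos [577.1  31.   83.8] yaw -9.5 gap 27.1 j6 -1.43 F [ 0.9  0.3 -2.5]
shift cm [ 0.04 -0.04  0.56] turn deg [ 0.  0. -0.] tool x [-0.986  0.165 -0.001]
```

arm_command:
  rows:
    - {"tx": 0, "ty": 0, "tz": 0.3, "wx": 0, "wy": 0, "wz": 0}
    - {"tx": 0, "ty": 0, "tz": 0.5, "wx": 0, "wy": 0, "wz": 0}
    - {"tx": 0, "ty": 0, "tz": 0.55, "wx": 0, "wy": 0, "wz": 0}
    - {"tx": 0, "ty": 0, "tz": 0.55, "wx": 0, "wy": 0, "wz": 0}
    - {"tx": 0, "ty": 0, "tz": 0.55, "wx": 0, "wy": 0, "wz": 0}

```text
t: 5.9
ee_pos: [576.8, 31.1, 78.2]
tool_rot: [0.0, 0.083, 0.997, 0.0]
contact_force: [-4.0, 0.9, 6.7]
finger_gap: 27.0
```

arm_command:
  rows:
    - {"tx": 0.1, "ty": 0, "tz": 0, "wx": 0, "wy": 0, "wz": 0}
    - {"tx": 0.1, "ty": 0, "tz": 0, "wx": 0, "wy": 0, "wz": 0}

```text
t: 6.15
ee_pos: [576.5, 31.2, 78.1]
tool_rot: [0.001, 0.083, 0.997, 0.0]
contact_force: [1.3, -1.0, 1.4]
finger_gap: 27.1
```

arm_command:
  jaw: 0.5
  rows:
    - {"tx": 0, "ty": 0, "tz": 0, "wx": 0, "wy": 0, "wz": 0}
    - {"tx": 0, "ty": 0, "tz": 0, "wx": 0, "wy": 0, "wz": 0}
    - {"tx": 0, "ty": 0, "tz": 0, "wx": 0, "wy": 0, "wz": 0}
    - {"tx": 0, "ty": 0, "tz": 0, "wx": 0, "wy": 0, "wz": 0}
    - {"tx": 0, "ty": 0, "tz": 0, "wx": 0, "wy": 0, "wz": 0}
    - {"tx": 0, "ty": 0, "tz": 0, "wx": 0, "wy": 0, "wz": 0}
    - {"tx": 0, "ty": 0, "tz": 0, "wx": 0, "wy": 0, "wz": 0}
    - {"tx": 0, "ty": 0, "tz": 0, "wx": 0, "wy": 0, "wz": 0}
    - {"tx": 0, "ty": 0, "tz": 0, "wx": 0, "wy": 0, "wz": 0}
    - {"tx": 0, "ty": 0, "tz": 0, "wx": 0, "wy": 0, "wz": 0}

```text
t: 7.4
ee_pos: [575.8, 31.2, 77.8]
tool_rot: [0.0, 0.083, 0.997, -0.0]
contact_force: [0.3, -0.2, -0.8]
finger_gap: 42.5
```

```bash
cat > look.py <<'E'
import sys
from station import *
import cv2,numpy as np,pickle
from h import *
n=sys.argv[1]
a=snapshot('wrist');b=snapshot('scene')
pickle.dump((a,b),open(f'{n}.pkl','wb'))
cv2.imwrite(f'pics/{n}.png',np.hstack([cv2.resize(a['frame'],(400,300)),cv2.resize(b['frame'][190:310,290:450],(400,300),interpolation=2)])[:,:,::-1])
W=pts(a)
np.set_printoptions(suppress=True)
# height profile along stand x through edge middle
ex=np.array([np.cos(np.radians(-9.5)),np.sin(np.radians(-9.5))]);ey=np.array([-ex[1],ex[0]])
for nm,W in (("wrist",W),("scene",pts(b))):
    d=W[...,:2]-[576.7,31]; x=d@ex;y=d@ey
    print(nm,[(c,int(m.sum()),round(float(np.median(W[...,2][m])),1)) for c in range(-105,110,15) if (m:=(abs(x-c)<5)&(abs(y)<(30 if abs(c)>77 else 14))&(W[...,2]>5)&(W[...,2]<125)).sum()>3])
print(get_state()['t'],get_state()['contact_force'])
E
python3 look.py s4
```

```text
wrist [(-105, 2725, 97.7), (-90, 3670, 83.6), (-75, 2859, 89.6), (-60, 2325, 87.4), (-45, 1490, 79.7), (-30, 1397, 81.2), (-15, 2130, 82.6), (0, 3405, 105.2), (15, 1237, 104.0), (30, 73, 98.6), (90, 193, 19.2)]
scene [(-45, 23, 81.3), (-30, 22, 80.9), (0, 19, 107.7), (15, 77, 102.0), (30, 69, 64.7), (45, 39, 45.4), (60, 51, 40.1), (75, 50, 27.4), (90, 29, 15.1)]
7.5 [-0.0532774  -1.37401734 -0.80335987]
```

View pics/s4.png

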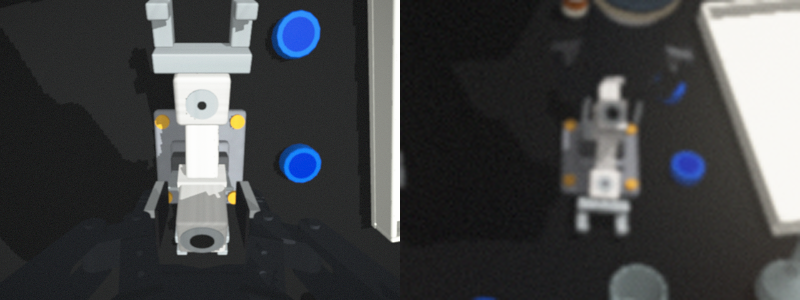

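Arm 1 has dipped about 21° towards +x, its far end at (603,225) in the right-hand view, so it is untrue. I'll regrip it tilted, lift it and level it in the air.

arm_command:
  rows:
    - {"tx": -0.5, "ty": 0, "tz": 0, "wx": 0, "wy": 0, "wz": 0}
    - {"tx": -0.95, "ty": 0, "tz": 0, "wx": 0, "wy": 0, "wz": 0}
    - {"tx": -0.95, "ty": 0, "tz": 0, "wx": 0, "wy": 0, "wz": 0}

```text
t: 7.88
ee_pos: [585.6, 29.6, 77.7]
tool_rot: [0.0, 0.083, 0.997, -0.0]
contact_force: [0.4, -0.1, 0.2]
finger_gap: 42.6
```

arm_command:
  jaw: 0.1
  rows:
    - {"tx": 0, "ty": 0, "tz": 0, "wx": 0, "wy": 0, "wz": 0}
    - {"tx": 0, "ty": 0, "tz": 0, "wx": 0, "wy": 0, "wz": 0}
    - {"tx": 0, "ty": 0, "tz": 0, "wx": 0, "wy": 0, "wz": 0}
    - {"tx": 0, "ty": 0, "tz": 0, "wx": 0, "wy": 0, "wz": 0}
    - {"tx": 0, "ty": 0, "tz": -0.2, "wx": 0, "wy": 0, "wz": 0}

```text
t: 8.5
ee_pos: [584.9, 29.7, 79.5]
tool_rot: [-0.0, 0.083, 0.997, -0.0]
contact_force: [-0.2, 0.3, -2.4]
finger_gap: 27.2
```

```bash
python3 - <<'E'
s=open('mv.py').read()
s=s.replace("def go(x,y,z,yaw):","def go(x,y,z,yaw,pitch=0):").replace("    w=np.degrees","    T=T@Ro.from_euler('y',pitch,degrees=True).as_matrix()\n    w=np.degrees")
open('mv.py','w').write(s)
E
python3 mv.py 586 30.7 140 -9.5 -21.4
```

```text
t 8.5 pos [584.9  29.7  79.5] yaw -9.5 gap 27.2 j6 -1.43 F [-0.2  0.3 -2.4]
shift cm [-0.09  0.12 -6.05] turn deg [ -0.  -21.4  -0. ] tool x [-0.986  0.165  0.001]
```

arm_command:
  rows:
    - {"tx": 0, "ty": 0, "tz": -3, "wx": 0, "wy": 0, "wz": 0}
    - {"tx": 0, "ty": 0, "tz": -6, "wx": 0, "wy": 0, "wz": 0}
    - {"tx": 0, "ty": 0, "tz": -7, "wx": 0, "wy": -7, "wz": 0}
    - {"tx": 0, "ty": 0, "tz": -7, "wx": 0, "wy": -14, "wz": 0}
    - {"tx": 0, "ty": 0, "tz": -7, "wx": 0, "wy": -21.4, "wz": 0}
    - {"tx": 0, "ty": 0, "tz": -7, "wx": 0, "wy": -21.4, "wz": 0}
    - {"tx": 0, "ty": 0, "tz": -7, "wx": 0, "wy": -21.4, "wz": 0}

```text
t: 9.38
ee_pos: [585.6, 29.6, 150.0]
tool_rot: [0.184, 0.082, 0.979, -0.015]
contact_force: [-0.6, -0.7, -2.7]
finger_gap: 27.0
```

```bash
python3 mv.py 529.5 334.3 140 3 -21.4; python3 look.py s5
```

```text
t 9.375 pos [585.6  29.6 150. ] yaw -9.52 gap 27.0 j6 -1.31 F [-0.6 -0.7 -2.7]
shift cm [10.22 29.13 -2.91] turn deg [ -4.6  -0.1 -11.7] tool x [-0.919  0.154 -0.363]
wrist [(-90, 2480, 118.9), (105, 200, 123.0)]
scene [(-90, 10, 120.8), (0, 26, 56.7), (15, 8, 39.2), (30, 23, 13.3), (45, 31, 11.2), (90, 81, 118.1), (105, 11, 113.6)]
9.475 [ 0.62199818  0.10190804 -1.65616971]
```

View pics/s5.png

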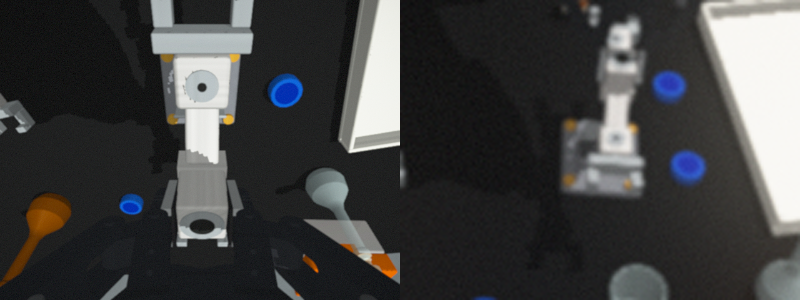

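arm_command:
  rows:
    - {"tx": 1.6, "ty": 4.85, "tz": -0.64, "wx": -0.8, "wy": 0, "wz": -2}
    - {"tx": 3.3, "ty": 9.7, "tz": -1.3, "wx": -1.5, "wy": 0, "wz": -3.9}
    - {"tx": 4.9, "ty": 14.6, "tz": -1.9, "wx": -2.3, "wy": 0, "wz": -5.9}
    - {"tx": 6.6, "ty": 19.4, "tz": -2.6, "wx": -3.1, "wy": 0, "wz": -7.8}
    - {"tx": 8.2, "ty": 24.3, "tz": -3.2, "wx": -3.8, "wy": 0, "wz": -9.8}
    - {"tx": 9.9, "ty": 29.1, "tz": -3.8, "wx": -4.6, "wy": -0.1, "wz": -11.7}
    - {"tx": 9.9, "ty": 29.1, "tz": -3.8, "wx": -4.6, "wy": -0.1, "wz": -11.7}
    - {"tx": 9.9, "ty": 29.1, "tz": -3.8, "wx": -4.6, "wy": -0.1, "wz": -11.7}
    - {"tx": 9.9, "ty": 29.1, "tz": -3.8, "wx": -4.6, "wy": -0.1, "wz": -11.7}

```text
t: 10.6
ee_pos: [529.1, 333.1, 149.0]
tool_rot: [0.186, -0.026, 0.982, 0.005]
contact_force: [0.4, 0.1, -2.8]
finger_gap: 27.0
```

```bash
python3 mv.py 529.5 334.3 50 3 -21.4
python3 - <<'E'
from station import *
import cv2,numpy as np
a=snapshot('wrist');b=snapshot('top')
cv2.imwrite('pics/s6.png',np.hstack([cv2.resize(a['frame'],(400,300)),cv2.resize(b['frame'][170:350,80:320],(400,300),interpolation=2)])[:,:,::-1])
E
```

```text
t 10.6 pos [529.1 333.1 149. ] yaw 2.98 gap 27.0 j6 -0.83 F [ 0.4  0.1 -2.8]
shift cm [3.58 0.12 9.23] turn deg [-0.   0.1 -0. ] tool x [-0.929 -0.048 -0.366]
```

View pics/s6.png

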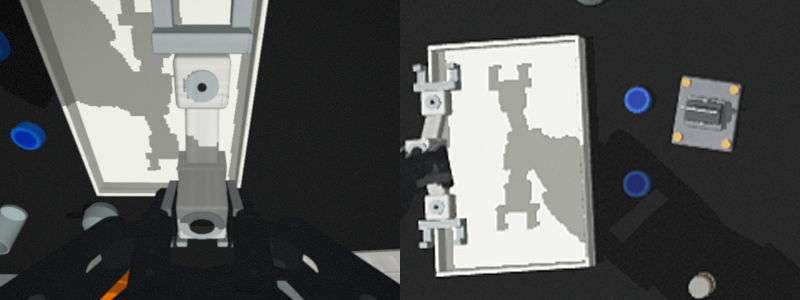

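arm_command:
  rows:
    - {"tx": 1.1, "ty": 0, "tz": 2.8, "wx": 0, "wy": 0, "wz": 0}
    - {"tx": 2.2, "ty": 0.1, "tz": 5.6, "wx": 0, "wy": 0, "wz": 0}
    - {"tx": 3.2, "ty": 0.1, "tz": 8.3, "wx": 0, "wy": 0, "wz": 0}
    - {"tx": 3.5, "ty": 0.1, "tz": 9.0, "wx": 0, "wy": 0, "wz": 0}
    - {"tx": 3.5, "ty": 0.1, "tz": 9.0, "wx": 0, "wy": 0, "wz": 0}
    - {"tx": 3.6, "ty": 0.1, "tz": 9.25, "wx": 0, "wy": 0, "wz": 0}
    - {"tx": 3.6, "ty": 0.1, "tz": 9.25, "wx": 0, "wy": 0, "wz": 0}

```text
t: 11.58
ee_pos: [529.3, 335.3, 50.5]
tool_rot: [0.187, -0.026, 0.982, 0.005]
contact_force: [-0.4, -0.1, -3.0]
finger_gap: 27.2
```

arm_command:
  rows:
    - {"tx": 0.07, "ty": 0, "tz": 0.18, "wx": 0, "wy": 0, "wz": 0}
    - {"tx": 0.11, "ty": 0, "tz": 0.3, "wx": 0, "wy": 0, "wz": 0}
    - {"tx": 0.11, "ty": 0, "tz": 0.3, "wx": 0, "wy": 0, "wz": 0}

```text
t: 11.95
ee_pos: [529.2, 335.3, 46.9]
tool_rot: [0.187, -0.026, 0.982, 0.005]
contact_force: [-1.8, -0.5, 1.5]
finger_gap: 27.0
```

arm_command:
  jaw: 0.6
  rows:
    - {"tx": 0, "ty": 0, "tz": 0, "wx": 0, "wy": 0, "wz": 0}
    - {"tx": 0, "ty": 0, "tz": 0, "wx": 0, "wy": 0, "wz": 0}
    - {"tx": 0, "ty": 0, "tz": 0, "wx": 0, "wy": 0, "wz": 0}
    - {"tx": 0, "ty": 0, "tz": 0, "wx": 0, "wy": 0, "wz": 0}
    - {"tx": 0, "ty": 0, "tz": -2, "wx": 0, "wy": 0, "wz": 0}
    - {"tx": 0, "ty": 0, "tz": -6, "wx": 0, "wy": 0, "wz": 0}
    - {"tx": 0, "ty": 0, "tz": -12, "wx": 0, "wy": 0, "wz": 0}
    - {"tx": 0, "ty": 0, "tz": -12, "wx": 0, "wy": 0, "wz": 0}

```text
t: 12.95
ee_pos: [485.7, 334.0, 162.5]
tool_rot: [0.189, -0.026, 0.982, 0.007]
contact_force: [0.6, 1.1, -0.3]
finger_gap: 51.4
```

```bash
python3 mv.py 483.5 -208.0 150 3.0;  python3 - <<'E'
from station import *
import cv2,numpy as np
a=snapshot('wrist');b=snapshot('scene')
cv2.imwrite('pics/s7.png',np.hstack([cv2.resize(a['frame'],(400,300)),cv2.resize(b['frame'][170:290,380:540],(400,300),interpolation=2)])[:,:,::-1])
E
```

```text
t 12.95 pos [485.7 334.  162.5] yaw 3.12 gap 51.4 j6 -0.76 F [ 0.6  1.1 -0.3]
shift cm [  3.34 -54.11  -0.2 ] turn deg [ 0.2 21.8  0.1] tool x [-0.927 -0.049 -0.372]
```

View pics/s7.png

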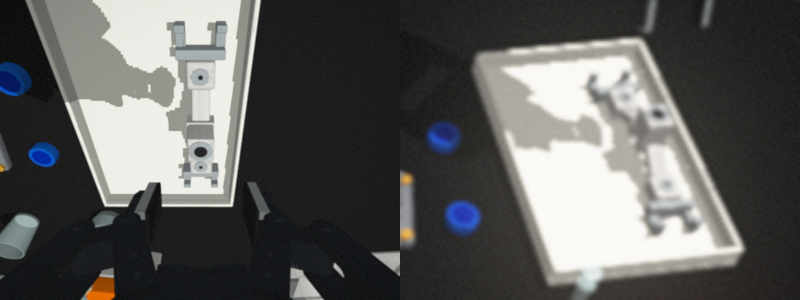

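Arm 1 lies flat in the tray, clear of the walls. Next is arm 2.

arm_command:
  jaw: 0.7
  rows:
    - {"tx": 0.3, "ty": -5, "tz": 0, "wx": 0, "wy": 2, "wz": 0}
    - {"tx": 0.6, "ty": -10, "tz": 0, "wx": 0, "wy": 4, "wz": 0}
    - {"tx": 0.9, "ty": -15, "tz": 0, "wx": 0, "wy": 6, "wz": 0}
    - {"tx": 1.2, "ty": -20, "tz": 0, "wx": 0, "wy": 8, "wz": 0}
    - {"tx": 1.6, "ty": -26, "tz": -0.1, "wx": 0, "wy": 10, "wz": 0}
    - {"tx": 2, "ty": -32, "tz": -0.1, "wx": 0, "wy": 12, "wz": 0}
    - {"tx": 2.3, "ty": -38, "tz": -0.1, "wx": 0, "wy": 15, "wz": 0}
    - {"tx": 2.7, "ty": -44, "tz": -0.2, "wx": 0, "wy": 18, "wz": 0}
    - {"tx": 3.1, "ty": -50, "tz": -0.2, "wx": 0.1, "wy": 20, "wz": 0}
    - {"tx": 3.34, "ty": -54.1, "tz": -0.2, "wx": 0.2, "wy": 21.8, "wz": 0.1}
    - {"tx": 3.34, "ty": -54.1, "tz": -0.2, "wx": 0.2, "wy": 21.8, "wz": 0.1}
    - {"tx": 3.34, "ty": -54.1, "tz": -0.2, "wx": 0.2, "wy": 21.8, "wz": 0.1}
    - {"tx": 3.34, "ty": -54.1, "tz": -0.2, "wx": 0.2, "wy": 21.8, "wz": 0.1}

```text
t: 14.68
ee_pos: [482.2, -208.1, 147.4]
tool_rot: [-0.003, -0.026, 1.0, -0.001]
contact_force: [0.4, 0.2, -0.2]
finger_gap: 60.0
```

```bash
python3 mv.py 483.5 -208.0 39.5 3.0;  python3 - <<'E'
from station import *
import cv2,numpy as np,pickle
a=snapshot('wrist');pickle.dump(a,open('w8.pkl','wb'))
cv2.imwrite('pics/s8.png',a['frame'][:,:,::-1])
E
```

```text
t 14.675 pos [ 482.2 -208.1  147.4] yaw 2.99 gap 60.0 j6 -2.11 F [ 0.4  0.2 -0.2]
shift cm [-0.2   0.03 10.79] turn deg [-0.1 -0.3 -0. ] tool x [-0.999 -0.052  0.006]
```

View pics/s8.png

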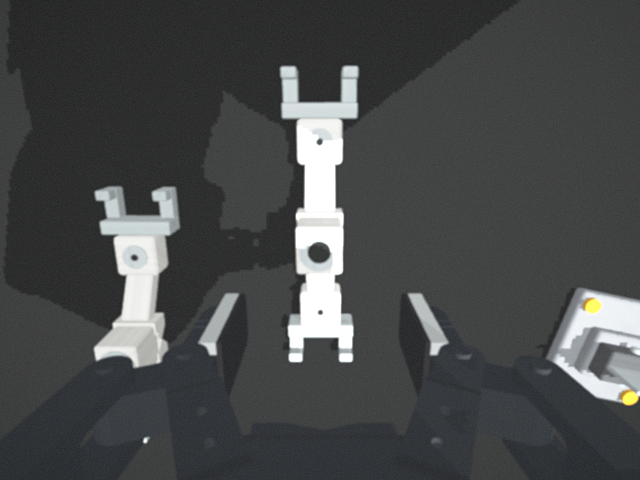

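Arm 2 is centred under the fingers, with its hub at (319,253). Descending to grip it.

arm_command:
  jaw: 0.7
  rows:
    - {"tx": -0.2, "ty": 0, "tz": 4, "wx": 0, "wy": -0.3, "wz": 0}
    - {"tx": -0.2, "ty": 0, "tz": 8, "wx": 0, "wy": -0.3, "wz": 0}
    - {"tx": -0.2, "ty": 0, "tz": 10.8, "wx": 0, "wy": -0.3, "wz": 0}
    - {"tx": -0.2, "ty": 0, "tz": 10.8, "wx": 0, "wy": -0.3, "wz": 0}
    - {"tx": -0.2, "ty": 0, "tz": 10.8, "wx": 0, "wy": -0.3, "wz": 0}

```text
t: 15.35
ee_pos: [484.4, -209.3, 40.9]
tool_rot: [0.001, -0.026, 1.0, -0.002]
contact_force: [0.6, 0.3, -0.4]
finger_gap: 59.7
```

arm_command:
  jaw: 0.1
  rows:
    - {"tx": 0, "ty": 0, "tz": 0, "wx": 0, "wy": 0, "wz": 0}
    - {"tx": 0, "ty": 0, "tz": 0, "wx": 0, "wy": 0, "wz": 0}
    - {"tx": 0, "ty": 0, "tz": 0, "wx": 0, "wy": 0, "wz": 0}
    - {"tx": 0, "ty": 0, "tz": 0, "wx": 0, "wy": 0, "wz": 0}
    - {"tx": 0, "ty": 0, "tz": 0, "wx": 0, "wy": 0, "wz": 0}

```text
t: 15.98
ee_pos: [484.3, -209.6, 40.9]
tool_rot: [0.001, -0.026, 1.0, -0.002]
contact_force: [-0.3, 0.9, 7.5]
finger_gap: 26.9
```

```bash
python3 mv.py 576.3 31 140 -9.5
```

```text
t 15.975 pos [ 484.3 -209.6   40.9] yaw 2.93 gap 26.9 j6 -2.11 F [-0.3  0.9  7.5]
shift cm [-10.43  23.52  -9.99] turn deg [-0.2  0.1 12.4] tool x [-0.999 -0.051 -0.001]
```

arm_command:
  rows:
    - {"tx": 0, "ty": 0, "tz": -4, "wx": 0, "wy": 0, "wz": 0}
    - {"tx": 0, "ty": 0, "tz": -8, "wx": 0, "wy": 0, "wz": 0}
    - {"tx": -1, "ty": 3, "tz": -10, "wx": 0, "wy": 0, "wz": 1}
    - {"tx": -3, "ty": 8, "tz": -10, "wx": 0, "wy": 0, "wz": 4}
    - {"tx": -5.5, "ty": 13, "tz": -10, "wx": 0, "wy": 0, "wz": 7}
    - {"tx": -8, "ty": 18, "tz": -10, "wx": 0, "wy": 0, "wz": 10}
    - {"tx": -10.45, "ty": 23.5, "tz": -10, "wx": -0.2, "wy": 0.1, "wz": 12.4}
    - {"tx": -10.45, "ty": 23.5, "tz": -10, "wx": -0.2, "wy": 0.1, "wz": 12.4}
    - {"tx": -10.45, "ty": 23.5, "tz": -10, "wx": -0.2, "wy": 0.1, "wz": 12.4}
    - {"tx": -10.45, "ty": 23.5, "tz": -10, "wx": -0.2, "wy": 0.1, "wz": 12.4}

```text
t: 17.23
ee_pos: [575.8, 29.9, 139.2]
tool_rot: [-0.001, 0.083, 0.997, 0.0]
contact_force: [-0.1, -0.1, -2.0]
finger_gap: 27.0
```

```bash
python3 mv.py 576.7 31 84.5 -9.5
```

```text
t 17.225 pos [575.8  29.9 139.2] yaw -9.53 gap 27.0 j6 -1.43 F [-0.1 -0.1 -2. ]
shift cm [-0.08  0.12  5.47] turn deg [ 0.  -0.1 -0. ] tool x [-0.986  0.166  0.002]
```

arm_command:
  rows:
    - {"tx": -0.05, "ty": 0.1, "tz": 1.5, "wx": 0, "wy": 0, "wz": 0}
    - {"tx": -0.05, "ty": 0.1, "tz": 3.2, "wx": 0, "wy": 0, "wz": 0}
    - {"tx": -0.05, "ty": 0.1, "tz": 4.8, "wx": 0, "wy": 0, "wz": 0}
    - {"tx": -0.05, "ty": 0.1, "tz": 5.4, "wx": 0, "wy": 0, "wz": 0}
    - {"tx": -0.05, "ty": 0.1, "tz": 5.6, "wx": 0, "wy": 0, "wz": 0}
    - {"tx": -0.05, "ty": 0.1, "tz": 5.8, "wx": 0, "wy": 0, "wz": 0}
    - {"tx": -0.05, "ty": 0.1, "tz": 5.8, "wx": 0, "wy": 0, "wz": 0}

```text
t: 18.1
ee_pos: [576.9, 32.0, 81.4]
tool_rot: [-0.0, 0.082, 0.997, 0.0]
contact_force: [0.5, -0.2, -1.7]
finger_gap: 26.8
```

arm_command:
  rows:
    - {"tx": 0, "ty": 0, "tz": 0.1, "wx": 0, "wy": 0, "wz": 0}
    - {"tx": 0, "ty": 0, "tz": 0.2, "wx": 0, "wy": 0, "wz": 0}
    - {"tx": 0, "ty": 0, "tz": 0.2, "wx": 0, "wy": 0, "wz": 0}

```text
t: 18.48
ee_pos: [576.9, 31.9, 79.3]
tool_rot: [-0.001, 0.083, 0.997, 0.0]
contact_force: [-0.0, 0.4, -0.6]
finger_gap: 27.1
```

arm_command:
  jaw: 0.5
  rows:
    - {"tx": 0, "ty": 0, "tz": 0.05, "wx": 0, "wy": 0, "wz": 0}
    - {"tx": 0, "ty": 0, "tz": 0.05, "wx": 0, "wy": 0, "wz": 0}
    - {"tx": 0, "ty": 0, "tz": 0.05, "wx": 0, "wy": 0, "wz": 0}
    - {"tx": 0, "ty": 0, "tz": 0.05, "wx": 0, "wy": 0, "wz": 0}
    - {"tx": 0, "ty": 0, "tz": 0.05, "wx": 0, "wy": 0, "wz": 0}
    - {"tx": 0, "ty": 0, "tz": 0.05, "wx": 0, "wy": 0, "wz": 0}
    - {"tx": 0, "ty": 0, "tz": 0.05, "wx": 0, "wy": 0, "wz": 0}
    - {"tx": 0, "ty": 0, "tz": 0.05, "wx": 0, "wy": 0, "wz": 0}
    - {"tx": 0, "ty": 0, "tz": 0.05, "wx": 0, "wy": 0, "wz": 0}
    - {"tx": 0, "ty": 0, "tz": 0.05, "wx": 0, "wy": 0, "wz": 0}

```text
t: 19.73
ee_pos: [576.7, 31.9, 78.6]
tool_rot: [-0.001, 0.083, 0.997, 0.0]
contact_force: [0.1, -1.0, -0.2]
finger_gap: 42.9
```

```bash
python3 look.py s9; python3 mv.py 576.7 31 84.5 -9.5
```

```text
wrist [(-105, 1781, 57.6), (-90, 1762, 49.6), (-75, 1895, 62.7), (-60, 1767, 63.9), (-45, 1287, 62.7), (-30, 1433, 70.8), (-15, 4913, 95.0), (0, 2078, 107.2), (15, 604, 106.0), (45, 325, 62.6), (60, 980, 63.6), (75, 102, 62.8)]
scene [(-60, 17, 64.6), (-45, 16, 59.7), (-15, 9, 106.5), (0, 41, 107.6), (15, 147, 87.8), (30, 37, 71.7), (45, 33, 64.4), (60, 37, 64.3), (75, 51, 62.8), (90, 109, 51.7), (105, 44, 55.7)]
19.825 [ 0.18048341  0.03511924 -0.51782532]
t 19.825 pos [576.7  31.9  78.6] yaw -9.47 gap 43.0 j6 -1.43 F [ 0.2  0.  -0.5]
shift cm [-0.01 -0.09 -0.59] turn deg [ 0.  -0.1  0. ] tool x [-0.986  0.164  0.001]
```

View pics/s9.png

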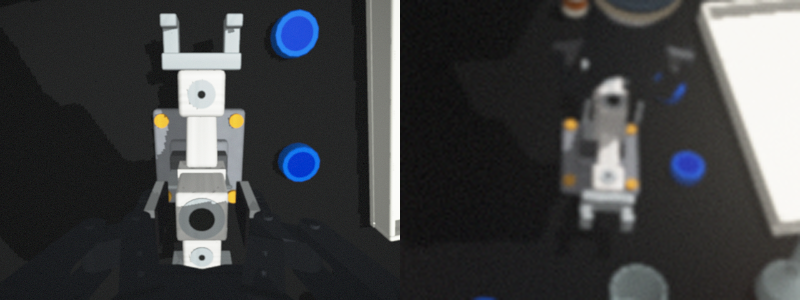

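Arm 2 is level: its bosses are at 63.9 and 63.6 mm, and it has had over a second free. It is the true one. I'll back off straight up and check that it stays.

arm_command:
  rows:
    - {"tx": 0, "ty": 0, "tz": -1, "wx": 0, "wy": 0, "wz": 0}
    - {"tx": 0, "ty": 0, "tz": -3, "wx": 0, "wy": 0, "wz": 0}
    - {"tx": 0, "ty": 0, "tz": -6, "wx": 0, "wy": 0, "wz": 0}
    - {"tx": 0, "ty": 0, "tz": -10, "wx": 0, "wy": 0, "wz": 0}
    - {"tx": 0, "ty": 0, "tz": -10, "wx": 0, "wy": 0, "wz": 0}
    - {"tx": 0, "ty": 0, "tz": -10, "wx": 0, "wy": 0, "wz": 0}

```text
t: 20.58
ee_pos: [576.6, 31.9, 178.6]
tool_rot: [-0.001, 0.083, 0.997, 0.0]
contact_force: [-0.0, -0.0, -1.2]
finger_gap: 42.9
```

```bash
python3 look.py s10; python3 mv.py 571 -337.3 150 2.5
```

```text
wrist [(-105, 600, 57.6), (-90, 662, 49.5), (-75, 732, 62.6), (-60, 686, 63.7), (-45, 536, 62.7), (-30, 587, 70.8), (-15, 1386, 94.3), (0, 736, 107.1), (15, 244, 106.0), (30, 196, 69.2), (45, 472, 61.9), (60, 465, 63.4), (75, 311, 62.2), (90, 166, 56.6), (105, 424, 56.2)]
scene [(-105, 34, 55.4), (-90, 7, 57.4), (-75, 16, 64.0), (-60, 34, 65.0), (-45, 18, 61.2), (-15, 9, 106.2), (0, 44, 107.3), (15, 154, 88.7), (30, 41, 71.8), (45, 31, 63.1), (60, 38, 65.2), (75, 52, 62.7), (90, 110, 51.3), (105, 38, 56.0)]
20.675 [-0.13544112  0.57077078 -0.79292055]
t 20.675 pos [576.3  31.9 177.8] yaw -9.47 gap 42.8 j6 -1.43 F [-0.1  0.6 -0.8]
shift cm [ -5.56 -36.5    2.76] turn deg [  0.   -0.2 -12. ] tool x [-0.986  0.164  0.003]
```

View pics/s10.png

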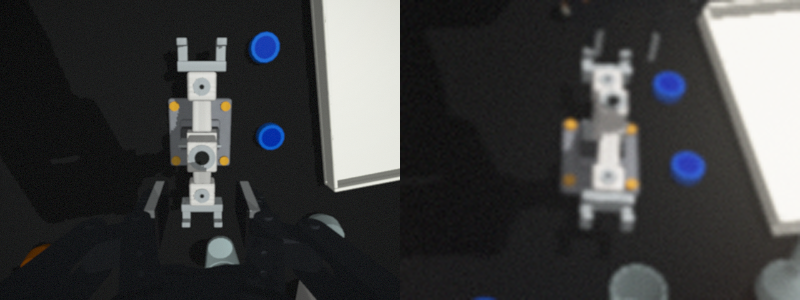

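Still level with the gripper away (63.7 and 63.4 mm). Going to arm 3.

arm_command:
  jaw: 0.7
  rows:
    - {"tx": -0.7, "ty": -4.6, "tz": 0, "wx": 0, "wy": 0, "wz": -1.5}
    - {"tx": -1.4, "ty": -9.2, "tz": 0, "wx": 0, "wy": 0, "wz": -3}
    - {"tx": -2.1, "ty": -13.8, "tz": 0, "wx": 0, "wy": 0, "wz": -4.5}
    - {"tx": -2.8, "ty": -18.4, "tz": 0, "wx": 0, "wy": 0, "wz": -6}
    - {"tx": -3.5, "ty": -23, "tz": 0.5, "wx": 0, "wy": 0, "wz": -7.5}
    - {"tx": -4.2, "ty": -27.6, "tz": 1, "wx": 0, "wy": 0, "wz": -9}
    - {"tx": -4.9, "ty": -32.2, "tz": 2, "wx": 0, "wy": 0, "wz": -10.5}
    - {"tx": -5.55, "ty": -36.5, "tz": 2.75, "wx": 0, "wy": -0.1, "wz": -12}
    - {"tx": -5.55, "ty": -36.5, "tz": 2.75, "wx": 0, "wy": -0.1, "wz": -12}
    - {"tx": -5.55, "ty": -36.5, "tz": 2.75, "wx": 0, "wy": -0.1, "wz": -12}
    - {"tx": -5.55, "ty": -36.5, "tz": 2.75, "wx": 0, "wy": -0.1, "wz": -12}

```text
t: 22.05
ee_pos: [571.7, -336.2, 151.0]
tool_rot: [0.0, -0.023, 1.0, 0.0]
contact_force: [0.3, 0.1, 0.4]
finger_gap: 59.5
```

```bash
python3 mv.py 571 -337.3 39.5 2.5;  python3 - <<'E'
from station import *
import cv2,numpy as np,pickle
a=snapshot('wrist');pickle.dump(a,open('w11.pkl','wb'))
cv2.imwrite('pics/s11.png',a['frame'][:,:,::-1])
E
```

```text
t 22.05 pos [ 571.7 -336.2  151. ] yaw 2.59 gap 59.5 j6 -2.22 F [0.3 0.1 0.4]
shift cm [ 0.08 -0.12 11.15] turn deg [0.  0.  0.1] tool x [-0.999 -0.045 -0.   ]
```

View pics/s11.png

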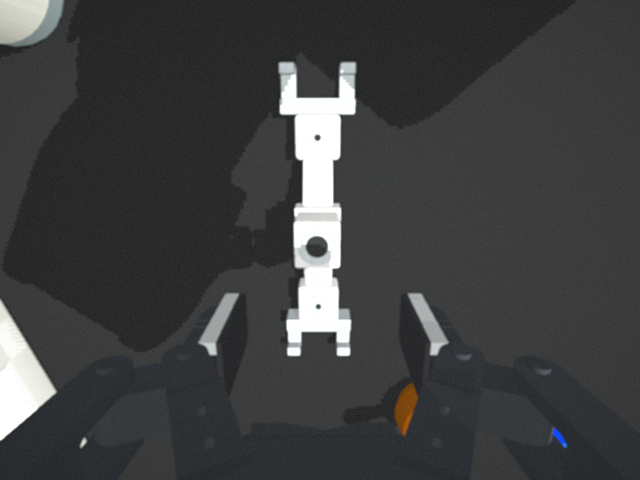

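Arm 3 is centred too, with its hub at (317,246). Gripping it.

arm_command:
  jaw: 0.7
  rows:
    - {"tx": 0.1, "ty": -0.1, "tz": 4, "wx": 0, "wy": 0, "wz": 0}
    - {"tx": 0.1, "ty": -0.1, "tz": 8, "wx": 0, "wy": 0, "wz": 0}
    - {"tx": 0.1, "ty": -0.1, "tz": 11.1, "wx": 0, "wy": 0, "wz": 0}
    - {"tx": 0.1, "ty": -0.1, "tz": 11.1, "wx": 0, "wy": 0, "wz": 0}
    - {"tx": 0.1, "ty": -0.1, "tz": 11.1, "wx": 0, "wy": 0, "wz": 0}

```text
t: 22.72
ee_pos: [571.4, -338.4, 41.5]
tool_rot: [0.001, -0.022, 1.0, -0.0]
contact_force: [-0.3, -0.2, -0.3]
finger_gap: 59.7
```

arm_command:
  jaw: 0.1
  rows:
    - {"tx": 0, "ty": 0, "tz": 0, "wx": 0, "wy": 0, "wz": 0}
    - {"tx": 0, "ty": 0, "tz": 0, "wx": 0, "wy": 0, "wz": 0}
    - {"tx": 0, "ty": 0, "tz": 0, "wx": 0, "wy": 0, "wz": 0}
    - {"tx": 0, "ty": 0, "tz": 0, "wx": 0, "wy": 0, "wz": 0}
    - {"tx": 0, "ty": 0, "tz": 0, "wx": 0, "wy": 0, "wz": 0}

```text
t: 23.35
ee_pos: [571.1, -338.6, 41.3]
tool_rot: [0.001, -0.022, 1.0, -0.0]
contact_force: [-0.2, 0.1, 5.9]
finger_gap: 27.4
```

```bash
python3 mv.py 528.4 243.5 230 3
```

```text
t 23.35 pos [ 571.1 -338.6   41.3] yaw 2.53 gap 27.4 j6 -2.22 F [-0.2  0.1  5.9]
shift cm [  1.67  58.33 -18.91] turn deg [-0.   0.1 -0.5] tool x [-0.999 -0.044 -0.002]
```

arm_command:
  rows:
    - {"tx": 0, "ty": 0, "tz": -4, "wx": 0, "wy": 0, "wz": 0}
    - {"tx": 0, "ty": 0, "tz": -9, "wx": 0, "wy": 0, "wz": 0}
    - {"tx": 0, "ty": 0, "tz": -14, "wx": 0, "wy": 0, "wz": 0}
    - {"tx": 0, "ty": 0, "tz": -19, "wx": 0, "wy": 0, "wz": 0}
    - {"tx": 0.1, "ty": 3, "tz": -19, "wx": 0, "wy": 0, "wz": 0}
    - {"tx": 0.2, "ty": 8, "tz": -19, "wx": 0, "wy": 0, "wz": 0}
    - {"tx": 0.4, "ty": 13, "tz": -19, "wx": 0, "wy": 0, "wz": 0}
    - {"tx": 0.5, "ty": 18, "tz": -19, "wx": 0, "wy": 0, "wz": 0}
    - {"tx": 0.7, "ty": 23, "tz": -19, "wx": 0, "wy": 0, "wz": 0}
    - {"tx": 0.8, "ty": 28, "tz": -19, "wx": 0, "wy": 0, "wz": 0}
    - {"tx": 1, "ty": 33, "tz": -19, "wx": 0, "wy": 0, "wz": 0}
    - {"tx": 1.1, "ty": 38, "tz": -19, "wx": 0, "wy": 0, "wz": -0.1}
    - {"tx": 1.2, "ty": 43, "tz": -19, "wx": 0, "wy": 0, "wz": -0.2}
    - {"tx": 1.4, "ty": 48, "tz": -19, "wx": 0, "wy": 0, "wz": -0.3}
    - {"tx": 1.5, "ty": 53, "tz": -19, "wx": 0, "wy": 0, "wz": -0.4}
    - {"tx": 1.65, "ty": 58.3, "tz": -19, "wx": 0, "wy": 0.1, "wz": -0.5}
    - {"tx": 1.65, "ty": 58.3, "tz": -19, "wx": 0, "wy": 0.1, "wz": -0.5}
    - {"tx": 1.65, "ty": 58.3, "tz": -19, "wx": 0, "wy": 0.1, "wz": -0.5}
    - {"tx": 1.65, "ty": 58.3, "tz": -19, "wx": 0, "wy": 0.1, "wz": -0.5}
    - {"tx": 1.65, "ty": 58.3, "tz": -19, "wx": 0, "wy": 0.1, "wz": -0.5}

```text
t: 25.85
ee_pos: [528.5, 242.5, 230.3]
tool_rot: [-0.001, -0.026, 1.0, 0.0]
contact_force: [0.7, -0.2, -2.3]
finger_gap: 26.8
```

```bash
python3 mv.py 528.4 243.5 49 3;  python3 - <<'E'
from station import *
import cv2,numpy as np
a=snapshot('wrist');b=snapshot('top')
cv2.imwrite('pics/s12.png',np.hstack([cv2.resize(a['frame'],(400,300)),cv2.resize(b['frame'][170:350,80:320],(400,300),interpolation=2)])[:,:,::-1])
from h import *
W=pts(a);m=(W[...,0]>400)&(W[...,0]<460)&(W[...,2]<60)&(W[...,2]>22)&(abs(W[...,1]-334)<40)
print(m.sum(),W[m].mean(0))
E
```

```text
t 25.85 pos [528.5 242.5 230.3] yaw 2.96 gap 26.8 j6 -1.27 F [ 0.7 -0.2 -2.3]
shift cm [-0.02  0.1  18.13] turn deg [ 0.  -0.1 -0. ] tool x [-0.999 -0.052  0.001]
1487 [443.12913736 330.40771693  26.25242006]
```

View pics/s12.png

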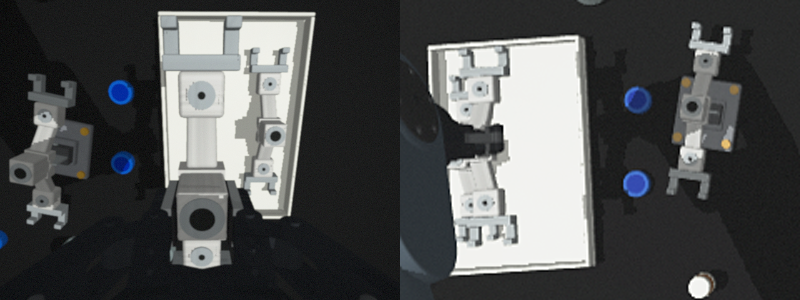

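arm_command:
  rows:
    - {"tx": 0, "ty": 0.1, "tz": 4, "wx": 0, "wy": 0, "wz": 0}
    - {"tx": 0, "ty": 0.1, "tz": 8, "wx": 0, "wy": 0, "wz": 0}
    - {"tx": 0, "ty": 0.1, "tz": 12, "wx": 0, "wy": 0, "wz": 0}
    - {"tx": 0, "ty": 0.1, "tz": 15.5, "wx": 0, "wy": 0, "wz": 0}
    - {"tx": 0, "ty": 0.1, "tz": 17.5, "wx": 0, "wy": 0, "wz": 0}
    - {"tx": 0, "ty": 0.1, "tz": 17.9, "wx": 0, "wy": 0, "wz": 0}
    - {"tx": 0, "ty": 0.1, "tz": 17.9, "wx": 0, "wy": 0, "wz": 0}
    - {"tx": 0, "ty": 0.1, "tz": 18.2, "wx": 0, "wy": 0, "wz": 0}
    - {"tx": 0, "ty": 0.1, "tz": 18.2, "wx": 0, "wy": 0, "wz": 0}

```text
t: 27.08
ee_pos: [528.2, 244.5, 48.6]
tool_rot: [-0.0, -0.026, 1.0, 0.0]
contact_force: [-1.5, -0.3, -2.1]
finger_gap: 27.0
```

arm_command:
  rows:
    - {"tx": 0, "ty": 0, "tz": 0.15, "wx": 0, "wy": 0, "wz": 0}
    - {"tx": 0, "ty": 0, "tz": 0.25, "wx": 0, "wy": 0, "wz": 0}
    - {"tx": 0, "ty": 0, "tz": 0.25, "wx": 0, "wy": 0, "wz": 0}

```text
t: 27.45
ee_pos: [528.0, 244.4, 46.3]
tool_rot: [-0.001, -0.026, 1.0, 0.0]
contact_force: [-2.7, -1.4, 4.9]
finger_gap: 26.8
```

arm_command:
  jaw: 0.6
  rows:
    - {"tx": 0, "ty": 0, "tz": 0, "wx": 0, "wy": 0, "wz": 0}
    - {"tx": 0, "ty": 0, "tz": 0, "wx": 0, "wy": 0, "wz": 0}
    - {"tx": 0, "ty": 0, "tz": 0, "wx": 0, "wy": 0, "wz": 0}
    - {"tx": 0, "ty": 0, "tz": 0, "wx": 0, "wy": 0, "wz": 0}
    - {"tx": 0, "ty": 0, "tz": -2, "wx": 0, "wy": 0, "wz": 0}
    - {"tx": 0, "ty": 0, "tz": -6, "wx": 0, "wy": 0, "wz": 0}
    - {"tx": 0, "ty": 0, "tz": -11, "wx": 0, "wy": 0, "wz": 0}
    - {"tx": 0, "ty": 0, "tz": -16, "wx": 0, "wy": 0, "wz": 0}
    - {"tx": 0, "ty": 0, "tz": -21, "wx": 0, "wy": 0, "wz": 0}
    - {"tx": 8, "ty": 0, "tz": -21, "wx": 0, "wy": 0, "wz": 0}
    - {"tx": 14, "ty": 0, "tz": -21, "wx": 0, "wy": 0, "wz": 0}
    - {"tx": 14, "ty": 0, "tz": -21, "wx": 0, "wy": 0, "wz": 0}
    - {"tx": 14, "ty": 0, "tz": -21, "wx": 0, "wy": 0, "wz": 0}

```text
t: 29.08
ee_pos: [388.5, 237.2, 257.2]
tool_rot: [0.0, -0.027, 1.0, 0.001]
contact_force: [0.5, -0.3, -0.7]
finger_gap: 51.4
```

```bash
python3 look.py s13
python3 - <<'E'
from station import *
import cv2,numpy as np
from h import *
a=snapshot('scene');b=snapshot('top')
cv2.imwrite('pics/s14.png',np.hstack([cv2.resize(a['frame'],(400,300)),cv2.resize(b['frame'][130:370,60:380],(400,300),interpolation=2)])[:,:,::-1])
for nm,s in (("scene",a),("top",b),("wrist",snapshot("wrist"))):
    W=pts(s);ex=np.array([.9986,.0523]);ey=np.array([-.0523,.9986])
    for c in [(523.6,334),(528.4,244)]:
        d=W[...,:2]-c;x=d@ex;y=d@ey
        print(nm,[(k,int(m.sum()),round(float(np.median(W[...,2][m])),1)) for k in (-62,0,62) if (m:=(abs(x-k)<12)&(abs(y)<12)&(W[...,2]>10)&(W[...,2]<100)).sum()>3])
f=b["frame"];h=cv2.cvtColor(f,cv2.COLOR_RGB2HSV)
n,l,st,ce=cv2.connectedComponentsWithStats(((h[...,0]>100)&(h[...,0]<130)&(h[...,1]>150)).astype(np.uint8))
for i in range(1,n):
    if st[i,4]>100:print("blue",cast(b,*ce[i],13.5).round(0))
E
```

```text
wrist [(-105, 385, 52.9), (-90, 751, 49.9), (-75, 363, 62.4), (-60, 271, 63.8), (-45, 325, 62.1), (-30, 278, 69.0), (-15, 268, 28.8), (60, 47, 64.0), (75, 18, 62.3), (105, 6, 47.1)]
scene [(-105, 41, 55.9), (-90, 6, 55.6), (-75, 16, 63.2), (-60, 28, 64.4), (-45, 17, 59.5), (-15, 9, 106.5), (0, 43, 108.1), (15, 154, 88.4), (30, 39, 70.9), (45, 34, 64.0), (60, 36, 64.7), (75, 53, 62.0), (90, 108, 51.0), (105, 46, 53.4)]
29.175 [0.83513543 0.30777552 0.35239772]
scene [(-62, 57, 31.2), (0, 60, 74.1), (62, 65, 31.5)]
scene [(-62, 51, 30.4), (0, 60, 74.5), (62, 62, 30.9)]
top [(-62, 143, 30.8), (0, 214, 72.1), (62, 142, 30.5)]
top [(-62, 136, 30.9), (0, 188, 73.7), (62, 138, 30.9)]
wrist [(-62, 525, 30.0), (62, 95, 29.8)]
wrist [(-62, 512, 30.0), (0, 542, 73.5), (62, 412, 29.9)]
blue [ 751. -110.   14.]
blue [595. 121.  14.]
blue [485. 123.  14.]
blue [ 418. -589.   14.]
```

View pics/s14.png

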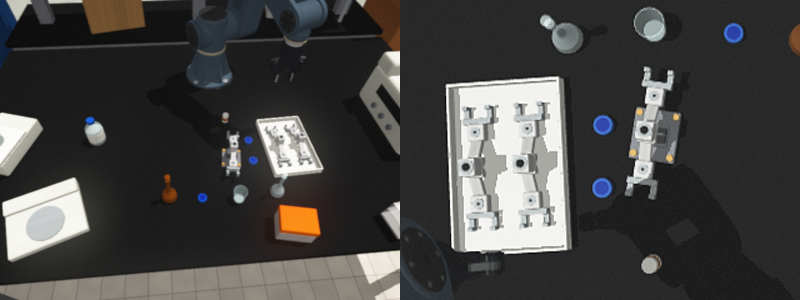

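Both untrue arms lie flat in the tray: hub tops are at about 73 mm and the bosses are equal in height. Arm 2 is level on the edge, and the caps have moved no more than 1 mm. Handing in.

```bash
python3 -c "
from station import *
print(sign_off()); print(get_state()['t'])"
```

```text
the job is handed in; nothing more can be done
None
the job is handed in; nothing more can be done
```

The job is handed in at about 29 s of the 72 s allowed. The true arm is balanced on the knife edge and the two untrue ones are in the reject tray. `sign_off()` gave no verdict, so the outcome rests on my own last checks.

- **Arm nearest the stand (tested):** it dipped about 21° towards its far end, so it is untrue. I regripped it on the edge, levelled it in the air and laid it in the tray.
- **Middle arm (tested):** it stayed level when let go, so it is the true one and I left it on the knife edge.
- **Third arm (not tested):** only one arm is true, so this one had to be untrue. I laid it straight in the tray without trying it on the stand.

**Last checks:**
- **On the edge:** both ends of the true arm measured within 1 mm of the same height (about 64 mm) and had not changed some 9 s after I let it go. I took its sideways position on the edge from where it was placed, about 1 mm off centre, and did not measure it again.
- **In the tray:** both arms are flat, with the two ends of each within 1 mm of each other in height and hub tops at 72 to 75 mm, where 73 mm was expected.
- **Caps and glassware:** the caps moved no more than 1 mm. I checked the glassware only by eye, and it stands where it was.
- **Gripper:** open and well clear of everything.

No check failed. The cameras and the arm's own position readings disagreed by up to about 2 mm, within the stated calibration. The first move call was refused for missing keys, and nothing moved.

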